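# Slide a frosted cake pan onto the rack's narrow runners and bolt it in

## Task

Draw the rack's keeper bolt right back, then slide the frosted pan, without lifting it, off the loading deck and onto the rack's two narrow runners until it drops down behind the humps and lies flat and fully home. Then push the bolt fully shut behind it. Keep the pan level and leave the tub, the shaker and the spatula alone.

Things in the scene. Friction and masses are not known exactly. Their poses are not given: they have to be found in the camera images.
- rack: Fixed steel loading rack on the table. Origin on the table top; rack x points across the runners away from the robot, y along them in the loading direction, z up. Numbers below are mm in this frame. Deck and runners have their tops at z 110. A filled pan on a lower tier shows through the gap between the runners.
- deck (a point): Centre of the flat loading deck's top: deck x -75 to 125, y -250 to -5, z 110. Axes as the rack's.
- mouth (a point): Midway between the two humps, at the foot of their back faces (rack x 0, y 22, z 110). Two runners, x 44 to 60 and -60 to -44, run from the deck to y 186, open between. On each a hump: ramp from y -2 up to 5 mm high at y 18, flat to y 22, then a sheer drop.
- fence (a point): Middle of the top inner edge of the fence on the robot's side (rack x -58, y -35, z 130): it stands 20 above the deck, along deck and runner from y -250 to 180. A pan lying against it is in line with the runners. The far runner has an equal guide: inner face x 61 from y 51 to 186, flared outward by 13 from y 51 to 18.
- home (a point): Where the pan's origin belongs (rack x 0, y 101, z 110; play -3 to +6 in x, +-4 in y): held between the humps' back faces (y 22) and the end stop (face y 180, 24 high). The pan drops 5 mm as its tail passes the humps.
- pan: Loose aluminium baking pan filled with chocolate-frosted cake, about 0.45 kg: 110 (x) by 150 (y), 40 high; a rim on its top 4 mm stands out 2 mm all round (114 by 154). Origin at the centre of its underside, z up, y along its length. Starts on the loading deck, askew and away from the fence.
- bolt (a joint): Keeper bolt, slides along rack x above the mouth: 0 = shut (its tip reaches in to rack x 35 and blocks the pan's way), 0.045 = fully drawn back, away from the robot (tip at x 80, clear of the pan). Stays where it is left; takes about 2 N to slide. Dark steel bar 10 by 10 mm along rack x at rack y 6, z 123 to 133.
- bolt_knob (a point): Middle of the bolt's upright round knob (16 mm across, from z 142 to 168 above the table, on a thinner neck above the bar); at rack x 100, y 6, z 155 when shut, moves to x 145 when drawn back.
- tub: Bystander: white plastic tub, 110 across, 115 high, on the table beyond the rack, to the left. Origin under its centre.
- shaker: Bystander: steel shaker, 66 across, 102 high, on the table to the left of the rack. Origin under its centre.
- spatula: Bystander: spatula 260 long lying on the table to the right of the rack. Origin under its middle.
Not all that is in view belongs to the job. What is meant by the pan is not pink, and is the smaller of those in its own colour.

How it is judged:
By the outcome, as a careful person would: the job done as asked, in the order asked, and still so for the second after the job is handed in, with the robot touching nothing.
It also fails if it takes over 61 s, if anything falls off the work surface, if the arm or the gripper's body presses on something with over 40 N, if the wrist force passes 120 N, or if a joint passes its speed limit or range.

## Robot

A 7-joint arm with a two-finger parallel gripper is mounted at the origin on the work surface. World frame = base frame: x ahead of the robot, y to its left, z up, the work surface at z = 0. Lengths are in mm, angles in rad, forces in N, time in s.
With the tool pointing down it reaches from about 400 to 875 mm from the base axis. Payload 19.3 kg.
Tool frame: the origin (TCP) lies at the very end of the fingers, on their centre line; the grasp point (between the pads) lies 19 mm behind it (grip_point_offset is the z of the grasp point in the tool frame, in mm); z points along the fingers, x is the direction in which the jaws open and shut, and the axes are right-handed (so a half turn about z gives the same grasp; the last joint's range is limited). The gripper opens to 85 mm and grips with 20 to 120 N. Pads are 22 mm wide; open, the fingers measure 114 mm over their backs; the gripper's body (76 mm by 85 mm) begins 54 mm behind the grasp point. The pads swing forward as they close: fully open they stand 13 mm farther back than shut.
Start: joints at [-1.361, 0.521, -0.036, 1.599, 0.021, 1.021, -0.113], TCP at [172.621, 600.68, 231.291] pointing down, gripper open.
Joint ranges: [-2.91, 2.91], [-0.3, 2.13], [-1.5, 1.42], [0.17, 2.43], [-1.26, 4.41], [0.16, 1.93], [-2.52, 2.52]. Speed limits (rad/s): [1.89, 1.89, 2.39, 2.39, 3.01, 3.01, 3.01].

## Interface

Orientations are given as a 3x3 rotation matrix whose columns are the frame's x, y, z axes.
In Python, from workcell import movep, movel, goto_joints, open_gripper, clamp, wait, inverse_kinematics, read_state, camera, PlanningError, finish_job, grip_point_offset gives the robot as it stands. Calls block until the motion is done:
- movep(position, orientation): joint-space move of the TCP to a pose.
- movel(position, frame=None, max_speed=150, guard=None): straight line of the TCP; frame=None keeps the orientation; max_speed is the mean speed in mm/s. With guard (N) it stops when the force on the tool has changed by that much, and returns True; else False.
- goto_joints(angles): joint-space move.
- open_gripper() and clamp(): open the fingers fully, or close them until they stop; the grip force is fixed at half the most.
- wait(seconds).
- inverse_kinematics(position, orientation): joint angles nearest the present ones, or None.
- read_state(): the state.
- camera(name): name is "scene" or "top"; returns a dict with "image" (384x512x3 uint8, blue, green, red), "range_z" (384x512 float32, mm along the optical axis (not along the pixel's ray), 0 where there is no reading), "fx", "fy", "cx", "cy" (pixels), "cam_to_world" (4x4, takes a point from camera to world coordinates). Camera axes: x right, y up, looking along -z (the intrinsics and any distortion apply to the point x, -y, -z); pixel columns grow to the right and rows downward; lengths in mm; the calibration is good to about 2 mm. A picture is of the moment at which its call begins.
A pose or a line that the arm cannot do raises PlanningError and nothing moves.
- finish_job(): hands the job in, once; it reports no verdict.
The state is a dict: "time": time; "qpos": joint angles; "qvel": joint speeds; "joint_efforts": joint torques, N m; "eef_pos": TCP position; "tool_rot": TCP orientation; "ft_force": force on the tool from outside, world axes, zero at the start; "torque": the same for the moment, N m; "finger_gap": finger opening in mm.
Only numpy, scipy, OpenCV 4.12 (cv2) and the standard library are available. Lean on these libraries where they do the work, as an engineer would, in place of code of your own. Each camera call takes 0.05 s, during which the arm holds its last target. There are 200 camera calls.

## Working session

There is one attempt and no reset: what is moved stays moved. The work goes in short steps, each a Python script; the robot and the scene stay as the last script left them, time stands still between calls to the robot, and variables do not carry over. Pictures are saved under pics/ and viewed, about 8 in all and at most 12, crops included, and the job is handed in when it is done.

```bash
mkdir -p pics; ls; python3 - <<'E'
from workcell import *
import cv2,numpy as np
for n in("scene","top"):
    c=camera(n); cv2.imwrite(f"pics/{n}0.png",c["image"]); np.savez(f"{n}0.npz",**c)
    print(n,c["fx"],c["fy"],c["cx"],c["cy"],np.round(c["cam_to_world"],3).tolist(),[k for k in c], (c["range_z"]>0).mean())
s=read_state();print(s["time"],s["eef_pos"],s["finger_gap"],np.round(s["tool_rot"],3).tolist(),grip_point_offset)
a=[cv2.imread(f"pics/{n}0.png") for n in("scene","top")]
E
```

```text
pics
scene 480.6060692292181 480.6060692292181 256.9463440792452 189.18816557253012 [[-0.55, -0.73, 0.406, 1203.664], [0.835, -0.474, 0.279, 377.096], [-0.011, 0.493, 0.87, 1335.274], [0.0, 0.0, 0.0, 1.0]] ['image', 'range_z', 'fx', 'fy', 'cx', 'cy', 'cam_to_world'] 0.9961039225260416
top 401.61075021347517 401.61075021347517 253.1667449267234 188.97071167508253 [[0.031, 0.994, -0.102, 494.052], [-0.999, 0.032, 0.015, -3.62], [0.018, 0.102, 0.995, 1415.382], [0.0, 0.0, 0.0, 1.0]] ['image', 'range_z', 'fx', 'fy', 'cx', 'cy', 'cam_to_world'] 0.9964090983072916
0.1 [172.58388705 600.40579098 230.81585232] 85.06999357079476 [[0.276, 0.961, -0.0], [0.961, -0.276, -0.001], [-0.001, 0.0, -1.0]] -18.700000000000003
```

View pics/scene0.png

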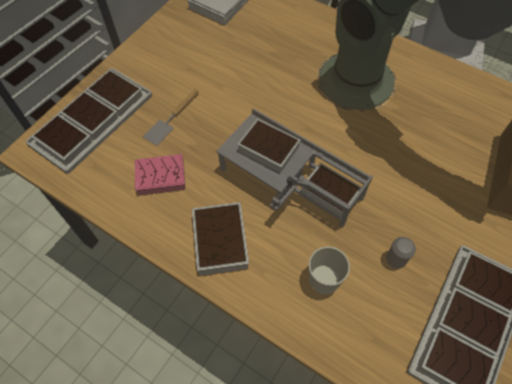

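View pics/top0.png

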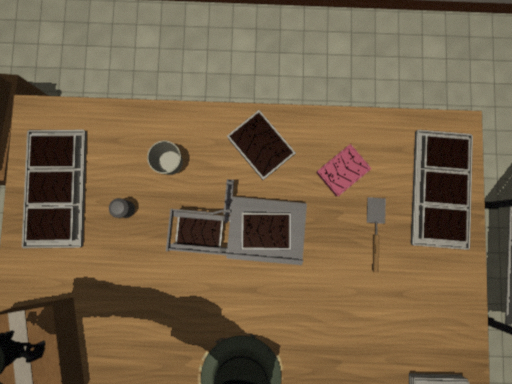

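The scene view shows the brown pan on the deck at (268,143); top view (266,231). Things it could be mistaken for, by top-view pixel: the larger loose brown pan (262,145), the lower-tier pan in the rack (200,230), the tray pans (50,187) and (445,187), and the pink cake (344,170). I choose (266,231), the small brown pan on the deck, and check it in a close crop.

```bash
cat > h.py <<'E'
import numpy as np,cv2
from workcell import *
def cast(c,uv,z):
    uv=np.atleast_2d(np.asarray(uv,float)); M=c["cam_to_world"]
    d=np.c_[(uv[:,0]-c["cx"])/c["fx"],-(uv[:,1]-c["cy"])/c["fy"],-np.ones(len(uv))]@M[:3,:3].T
    return M[:3,3]+d*((z-M[2,3])/d[:,2])[:,None]
def cloud(c):
    h,w=c["range_z"].shape; u,v=np.meshgrid(np.arange(w),np.arange(h)); r=c["range_z"][...,None]
    p=np.dstack([(u-c["cx"])/c["fx"],-(v-c["cy"])/c["fy"],-np.ones((h,w))])*r
    return p@c["cam_to_world"][:3,:3].T+c["cam_to_world"][:3,3]
E
python3 - <<'E'
from h import *
t=dict(np.load("top0.npz")); s=dict(np.load("scene0.npz"))
for n,c,(a,b,x,y) in(("t",t,(155,170,315,270)),("s",s,(205,100,385,225))):
    cv2.imwrite(f"pics/{n}crop.png",cv2.resize(c["image"][b:y,a:x],None,fx=4.4,fy=4.4,interpolation=cv2.INTER_CUBIC))
P=cloud(t)
for uv in((330,250),(232,215),(300,250),(266,231),(200,230),(260,203),(232,183),(285,260),(180,212)): print(uv,P[uv[1],uv[0]].round(1))
# deck mask: by height
m=((abs(P[...,2]-110)<9)).astype(np.uint8); m[:, :150]=0;m[:,320:]=0;m[:170]=0;m[275:]=0
n,l,st,ce=cv2.connectedComponentsWithStats(m); print(st)
hist=np.histogram(P[170:275,160:320,2],bins=np.arange(-10,180,5));print(list(zip(hist[1],hist[0])))
E
```

```text
(330, 250) [ 433.4 -300.4   -1.7]
(232, 215) [540.9  43.  113.1]
(300, 250) [ 435.3 -179.9  110.5]
(266, 231) [492.9 -66.7 149.6]
(200, 230) [489.4 149.1  69.1]
(260, 203) [582.8 -46.6 110.9]
(232, 183) [642.1  45.7 139.3]
(285, 260) [ 401.8 -132.5  107.4]
(180, 212) [545.5 211.7 109.7]
[[     0      0    512    384 193161]
 [   155    170     19      3     24]
 [   227    179      2      2      3]
 [   232    179      2      3      5]
 [   225    184      3     16     28]
 [   169    184    138     76   2873]
 [   224    203      2      6     10]
 [   172    210     53     11    267]
 [   223    211      3      3      4]
 [   215    213      1      1      1]
 [   219    212      1      1      1]
 [   227    255     76     10    231]]
[(np.int64(-10), np.int64(729)), (np.int64(-5), np.int64(4931)), (np.int64(0), np.int64(3500)), (np.int64(5), np.int64(269)), (np.int64(10), np.int64(9)), (np.int64(15), np.int64(6)), (np.int64(20), np.int64(4)), (np.int64(25), np.int64(8)), (np.int64(30), np.int64(8)), (np.int64(35), np.int64(7)), (np.int64(40), np.int64(11)), (np.int64(45), np.int64(34)), (np.int64(50), np.int64(47)), (np.int64(55), np.int64(10)), (np.int64(60), np.int64(197)), (np.int64(65), np.int64(737)), (np.int64(70), np.int64(306)), (np.int64(75), np.int64(7)), (np.int64(80), np.int64(3)), (np.int64(85), np.int64(3)), (np.int64(90), np.int64(2)), (np.int64(95), np.int64(4)), (np.int64(100), np.int64(188)), (np.int64(105), np.int64(1848)), (np.int64(110), np.int64(1316)), (np.int64(115), np.int64(102)), (np.int64(120), np.int64(49)), (np.int64(125), np.int64(260)), (np.int64(130), np.int64(284)), (np.int64(135), np.int64(51)), (np.int64(140), np.int64(57)), (np.int64(145), np.int64(813)), (np.int64(150), np.int64(861)), (np.int64(155), np.int64(58)), (np.int64(160), np.int64(4)), (np.int64(165), np.int64(15)), (np.int64(170), np.int64(3))]
```

View pics/tcrop.png

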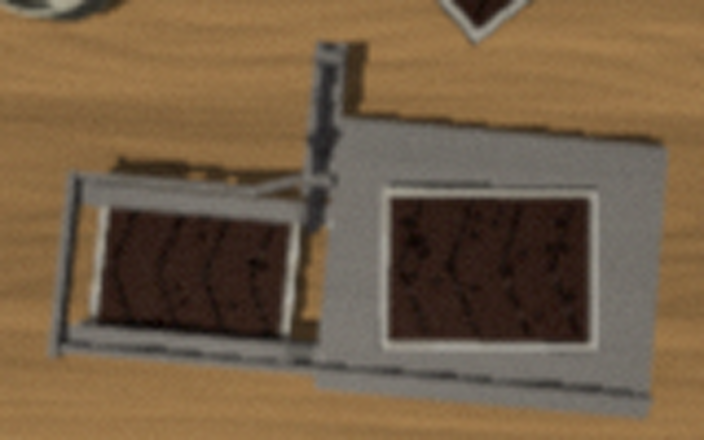

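View pics/scrop.png

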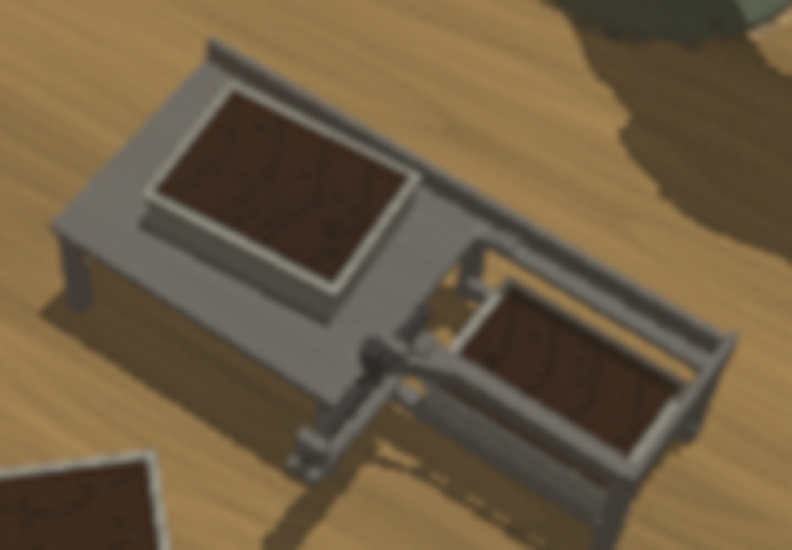

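The crops confirm a single small brown pan on the deck (top crop (490,268)), slightly askew and clear of the fence; the bolt is shut, with its knob near top-crop (318,180). Next I measure rack and pan.

```bash
cat >> h.py <<'E'
def crossings(img,p0,p1,q,half=6,n=40):
    """sample profiles normal to segment p0-p1 (pixels), sub-pixel position of steepest change of scalar image; robust line pts"""
    p0,p1=np.array(p0,float),np.array(p1,float); d=(p1-p0)/np.linalg.norm(p1-p0); nn=np.array([-d[1],d[0]])
    t=np.linspace(0,1,n)[:,None]; s=np.arange(-half,half+.01,.25)
    B=p0+t*(p1-p0); X=B[:,None]+s[None,:,None]*nn
    V=cv2.remap(cv2.GaussianBlur(img.astype(np.float32),(0,0),.7),X[...,0].astype(np.float32),X[...,1].astype(np.float32),cv2.INTER_CUBIC)
    G=np.gradient(V,axis=1)*q; k=G.argmax(1); pts=X[np.arange(n),k]
    vx,vy,x0,y0=cv2.fitLine(pts.astype(np.float32),cv2.DIST_HUBER,0,.01,.01).ravel()
    r=(pts-[x0,y0])@[-vy,vx]
    a=np.array([x0,y0]); v=np.array([vx,vy])
    return np.array([a+v*((p0-a)@v),a+v*((p1-a)@v)]),np.median(abs(r))
E
python3 - <<'E'
from h import *
t=dict(np.load("top0.npz")); s=dict(np.load("scene0.npz"))
def sat(c):
    i=c["image"].astype(int); return i[...,2]-i[...,0]  # R-B
def T(p): return (np.array(p)/4.4+[155,170])-.4
def S(p): return (np.array(p)/4.4+[205,100])-.4
g=lambda c:cv2.cvtColor(c["image"],cv2.COLOR_BGR2GRAY)
def rep(n,c,im,a,b,q,z):
    l,r=crossings(im,a,b,q); w=cast(c,l,z); d=w[1]-w[0]
    print(n,w[:,:2].round(1).tolist(),"ang",round(np.degrees(np.arctan2(d[1],d[0])),2),"res",round(float(r),2))
rep("T deck far",t,sat(t),T((380,122)),T((650,146)),-1,110)
rep("T deck right",t,sat(t),T((665,165)),T((652,370)),-1,110)  
rep("T fence in top",t,g(t),T((380,373)),T((640,396)),1,130)
rep("T endstop out",t,sat(t),T((70,190)),T((52,340)),-1,134)
rep("S deck far",s,sat(s),S((80,245)),S((310,388)),-1,110)
rep("S deck right",s,sat(s),S((65,215)),S((195,75)),1,110)
for cn,c in(("t",t),("s",s)):
  P=cloud(c)
  m=(abs(P[...,2]-150)<14)&(P[...,0]>420)&(P[...,0]<600)&(P[...,1]>-170)&(P[...,1]<30)
  m=m.astype(np.uint8); n,l,st,ce=cv2.connectedComponentsWithStats(m); k=1+st[1:,4].argmax()
  ct,_=cv2.findContours((l==k).astype(np.uint8),0,1); 
  w=cast(c,ct[0].reshape(-1,2),150)[:,:2].astype(np.float32); print(cn,"pan rect",cv2.minAreaRect(w))
  m=(abs(P[...,2]-160)<16)&(P[...,0]>580)&(P[...,0]<680)&(P[...,1]>0)&(P[...,1]<80)
  print("knob?",P[m].round(0).tolist()[:40])
  m=(abs(P[...,2]-130)<4)&(P[...,0]>370)&(P[...,0]<450)&(P[...,1]>-200)&(P[...,1]<240); w=P[m]
  print("fence top",np.median(w,0), cv2.fitLine(w[:,:2].astype(np.float32),cv2.DIST_HUBER,0,.01,.01).ravel(), w[:,1].min(),w[:,1].max())
E
```

```text
T deck far [[604.7, 15.7], [594.9, -185.1]] ang -92.81 res 0.23
T deck right [[574.2, -197.7], [423.8, -188.1]] ang 176.33 res 0.27
T fence in top [[415.4, 9.6], [404.3, -177.9]] ang -93.38 res 0.23
T endstop out [[540.5, 229.3], [432.8, 235.2]] ang 176.87 res 0.22
S deck far [[603.8, -167.2], [615.2, 27.0]] ang 86.65 res 0.29
S deck right [[565.6, -209.0], [433.6, -164.8]] ang 161.53 res 2.66
t pan rect ((496.23291015625, -66.75444793701172), (112.32069396972656, 151.33380126953125), 1.715185284614563)
knob? [[588.0, 62.0, 165.0], [588.0, 58.0, 166.0], [588.0, 55.0, 167.0], [585.0, 65.0, 166.0], [585.0, 61.0, 165.0], [585.0, 58.0, 171.0], [585.0, 55.0, 167.0], [585.0, 52.0, 169.0], [582.0, 64.0, 166.0], [582.0, 61.0, 169.0], [582.0, 58.0, 168.0], [582.0, 55.0, 167.0], [582.0, 52.0, 167.0]]
fence top [417.31012549  31.63379875 129.49923145] [5.9314299e-02 9.9823934e-01 4.1694815e+02 2.9779467e+01] -187.93141634515644 237.39531042351757
s pan rect ((499.0777587890625, -63.509544372558594), (119.88761138916016, 156.67791748046875), 0.9127796292304993)
knob? [[583.0, 54.0, 170.0], [582.0, 57.0, 170.0], [586.0, 53.0, 167.0], [586.0, 56.0, 170.0], [582.0, 57.0, 166.0], [581.0, 60.0, 167.0], [586.0, 53.0, 161.0], [587.0, 57.0, 168.0], [587.0, 60.0, 169.0], [583.0, 61.0, 164.0], [582.0, 64.0, 167.0], [585.0, 53.0, 154.0], [590.0, 59.0, 166.0], [590.0, 62.0, 169.0], [588.0, 64.0, 170.0], [584.0, 65.0, 165.0], [581.0, 67.0, 162.0], [589.0, 56.0, 158.0], [588.0, 58.0, 157.0], [589.0, 62.0, 162.0], [587.0, 64.0, 162.0], [585.0, 66.0, 162.0], [588.0, 55.0, 150.0], [589.0, 59.0, 154.0], [588.0, 61.0, 155.0], [584.0, 63.0, 151.0], [586.0, 67.0, 158.0], [580.0, 67.0, 150.0], [590.0, 59.0, 150.0], [588.0, 62.0, 150.0], [587.0, 65.0, 152.0], [583.0, 66.0, 147.0], [644.0, 47.0, 144.0]]
fence top [417.88171928  37.59060404 129.87945949] [6.0125381e-02 9.9819082e-01 4.1805255e+02 4.2646519e+01] -178.51155619554942 239.65517931228382
```

```bash
cat >> h.py <<'E'
EX=np.array([.9982,-.0593,0]); EY=np.array([.0593,.9982,0]); O=479*EX+87*EY
W=lambda x,y,z: O+x*EX+y*EY+np.array([0,0,z])
inv=lambda p:(np.array([(p-O)@EX,(p-O)@EY,p[2]])).round(1)
Zd=np.array([0,0,-1.])
RY=np.c_[EY,np.cross(Zd,EY),Zd]; RX=np.c_[EX,np.cross(Zd,EX),Zd]; RXn=np.c_[-EX,np.cross(Zd,-EX),Zd]
def st(n=""):
    s=read_state(); print(n,round(s["time"],2),inv(np.array(s["eef_pos"])),"F",np.round(s["ft_force"],1),"gap",round(s["finger_gap"],1),flush=True); return s
E
python3 - <<'E'
from h import *
clamp(); st("clamped")
movep(W(66,6,190),RY); st("above")
print(movel(W(66,6,148),guard=8)); st("down")
print(movel(W(115,6,148),max_speed=70,guard=15)); st("push1")
print(movel(W(140,6,148),max_speed=30,guard=12)); st("push2")
c=camera("scene"); cv2.imwrite("pics/s1.png",cv2.resize(c["image"][100:225,205:385],None,fx=4.4,fy=4.4,interpolation=cv2.INTER_CUBIC))
E
```

```text
clamped 0.87 [-342.3  522.8  231.3] F [0.1 0.3 0.4] gap 0.4
above 3.22 [ 65.9   6.9 190. ] F [ 0.1 -0.2 -0. ] gap -0.2
False
down 3.65 [ 66.    6.2 148.1] F [-0.5  0.2 -0.2] gap 0.0
False
push1 4.5 [114.8   5.9 148. ] F [ 0.6 -1.   0.3] gap -0.2
True
push2 4.91 [120.1   6.1 147.5] F [-1.4  0.   1.6] gap 0.2
```

View pics/s1.png

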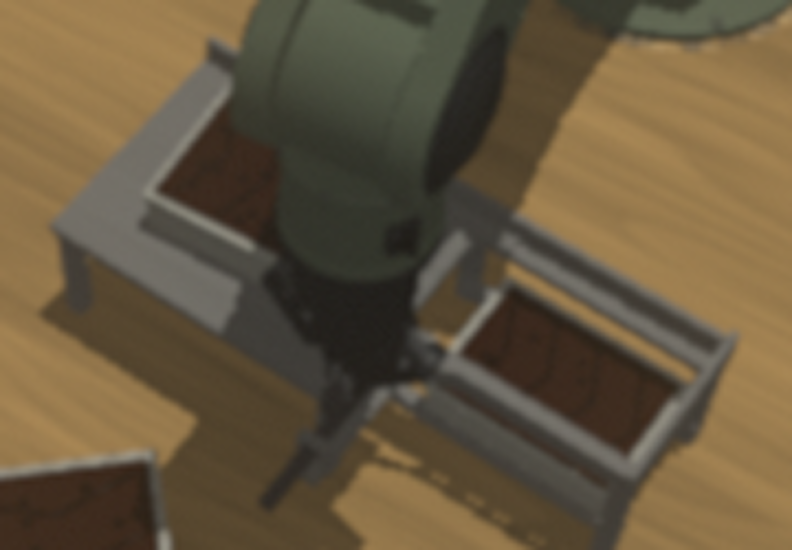

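The bolt end now sticks out at (270,505). I push once more to tell whether it has reached its stop, then back off and measure the knob.

```bash
python3 - <<'E'
from h import *
print(movel(W(140,6,148),max_speed=25,guard=20)); s=st("push3")
p=inv(np.array(s["eef_pos"]))
movel(W(p[0]-6,6,148)); movel(W(p[0]-10,6,205),max_speed=250); movel(W(102,-108,215),max_speed=300); st("side")
for n in("scene","top"):
    c=camera(n); P=cloud(c).reshape(-1,3); Q=(P-O)@np.c_[EX,EY,[0,0,1]]
    m=(abs(Q[:,1]-6)<18)&(Q[:,0]>70)&(Q[:,0]<200)&(Q[:,2]>140)&(Q[:,2]<176); q=Q[m]; print(n,len(q),q.min(0).round(1) if len(q) else 0,q.max(0).round(1) if len(q) else 0,np.median(q,0).round(1))
    cv2.imwrite(f"pics/{n}2.png",c["image"])
E
```

```text
True
push3 5.27 [120.    6.1 146.8] F [-2.9  0.6  1.9] gap -0.3
side 6.42 [ 101.6 -108.8  214.2] F [0.6 0.5 0.3] gap 0.1
scene 50 [ 72.1  -0.7 140.5] [167.4  18.6 172.5] [143.1   9.2 163.2]
top 29 [ 71.3  -4.9 140.2] [165.4  14.  170.9] [139.5   3.5 164.5]
```

```bash
python3 - <<'E'
from h import *
open_gripper(); movel(W(118,-123,190),max_speed=250); print(movel(W(118,-123,118),guard=8)); st("down")
print(movel(W(92,-123,118),max_speed=80,guard=8)); st("near")
print(movel(W(50,-123,118),max_speed=40,guard=9)); st("press")
c=camera("top"); cv2.imwrite("pics/t3.png",cv2.resize(c["image"][170:270,155:315],None,fx=4.4,fy=4.4,interpolation=cv2.INTER_CUBIC))
E
```

```text
False
down 8.22 [ 118.4 -122.9  118.9] F [-0.5  0.8 -0.2] gap 85.5
False
near 8.7 [  92.6 -122.9  118.7] F [-0.   0.4 -0.6] gap 85.3
True
press 9.5 [  58.8 -123.   118.3] F [ 2.5 -1.7  2.3] gap 85.3
```

View pics/t3.png

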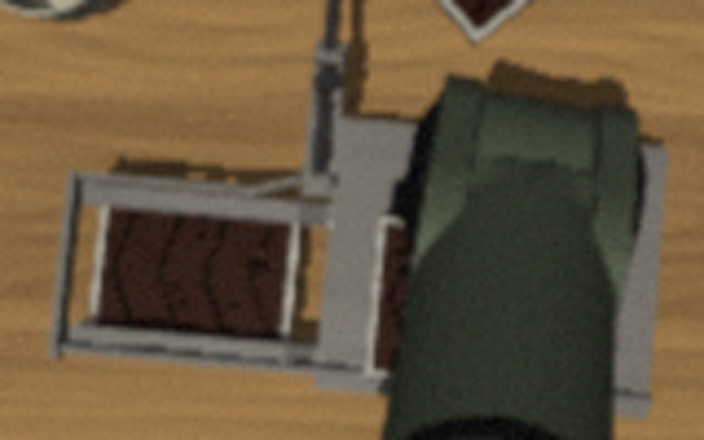

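The bolt is clearly drawn (bar beyond (325,60)) and the pan lies at the fence, parallel to the rack. The contact x is about 6 mm lower than I expected, so I back off and measure pan and fence.

```bash
python3 - <<'E'
from h import *
movel(W(75,-123,118)); movel(W(80,-123,190),max_speed=250); movel(W(60,-270,210),max_speed=300); st("off")
for n in("scene","top"):
    c=camera(n); P=cloud(c); Q=(P-O)@np.c_[EX,EY,[0,0,1]]
    m=(abs(Q[...,2]-149)<12)&(Q[...,0]>-85)&(Q[...,0]<75)&(Q[...,1]>-215)&(Q[...,1]<-20)
    k,l,s,_=cv2.connectedComponentsWithStats(m.astype(np.uint8)); m=l==1+s[1:,4].argmax()
    q=Q[m]; A=np.c_[q,np.ones(len(q))]; co=np.linalg.lstsq(A[:,[0,1,3]],q[:,2],rcond=None)[0]; print(n,"plane slope mm/100",(co*100)[:2].round(1),"z",q[:,2].mean().round(1))
    ct,_=cv2.findContours(m.astype(np.uint8),0,1); ct=max(ct,key=len)
    w=cast(c,ct.reshape(-1,2),150); print(cv2.minAreaRect(((w-O)@np.c_[EX,EY,[0,0,1]])[:,:2].astype(np.float32)))
    cv2.imwrite(f"pics/{n}4.png",c["image"]); np.savez(f"{n}4.npz",**c)
c=dict(np.load("scene4.npz")); cv2.imwrite("pics/s4c.png",cv2.resize(c["image"][100:225,205:385],None,fx=4.4,fy=4.4,interpolation=cv2.INTER_CUBIC))
E
```

```text
off 10.9 [  59.2 -270.1  209. ] F [ 0.2  0.8 -0.6] gap 85.7
scene plane slope mm/100 [-1.  -0.3] z 151.0
((-3.1519012451171875, -116.32440948486328), (121.14008331298828, 156.57740783691406), 0.07601755112409592)
top plane slope mm/100 [-0.  -0.1] z 150.1
((-6.746570587158203, -119.5764389038086), (113.69965362548828, 153.63792419433594), 0.0066885026171803474)
```

View pics/s4c.png

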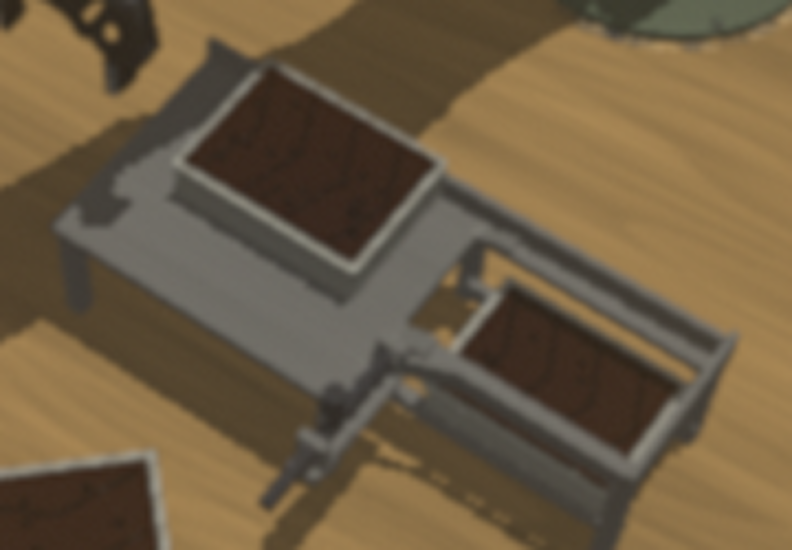

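The pan is flat (slope under 1 mm per 100 mm), parallel to the rack and at the fence; the bolt is drawn, with its knob at (333,405). Setting the rack x origin to 476 puts the pan at x -3. Now I push from behind with both open fingers.

```bash
sed -i 's/O=479/O=476/' h.py; python3 - <<'E'
from h import *
q0=np.array(read_state()["qpos"]); best=None
for R in(RX,RXn):
    q=inverse_kinematics(W(1,-235,195),R)
    if q is not None:
        d=abs(np.array(q)-q0).max(); print(np.round(q,2))
        if best is None or d<best[0]: best=(d,R)
R=best[1]; movep(W(1,-235,195),R); print(movel(W(1,-235,122),guard=8)); st("down")
print(movel(W(1,-95,122),max_speed=60,guard=12)); st("a")
print(movel(W(1,-60,122),max_speed=40,guard=12)); st("b")
movel(W(1,-63,122))
for n in("scene","top"):
    c=camera(n); np.savez(f"{n}5.npz",**c)
c=dict(np.load("scene5.npz")); cv2.imwrite("pics/s5c.png",cv2.resize(c["image"][100:225,205:385],None,fx=4.4,fy=4.4,interpolation=cv2.INTER_CUBIC))
E
```

```text
[-0.23  0.44  0.63  1.99 -0.35  0.82  0.53]
[-0.55  0.73  1.23  2.   -0.82  1.03 -2.12]
False
down 12.93 [   1.2 -235.4  122.5] F [-1.1  0.7 -0.8] gap 85.4
False
a 15.41 [  1.  -95.1 122. ] F [-0.2 -2.3 -0.2] gap 85.5
False
b 16.43 [  0.8 -59.8 121.9] F [ 0.4  0.3 -0.5] gap 85.6
```

View pics/s5c.png

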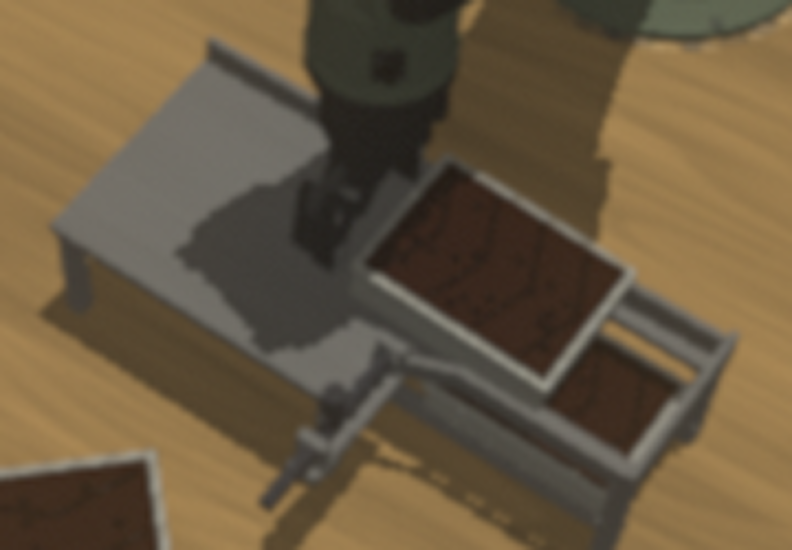

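The pan's nose has climbed the humps, and it sits in line between fence and guide, its nose at (590,330). I carry on to home.

```bash
python3 - <<'E'
from h import *
print(movel(W(1,5,122),max_speed=40,guard=15)); st("a")
print(movel(W(1,24,122),max_speed=20,guard=8)); st("b")
s=read_state(); p=inv(np.array(s["eef_pos"])); movel(W(1,p[1]-25,122)); movel(W(1,p[1]-45,200),max_speed=250); st("up")
movel(W(1,-200,215),max_speed=300)
for n in("scene","top"):
    c=camera(n); P=cloud(c); Q=(P-O)@np.c_[EX,EY,[0,0,1]]
    m=(abs(Q[...,2]-151)<11)&(Q[...,0]>-85)&(Q[...,0]<70)&(Q[...,1]>15)&(Q[...,1]<200)
    k,l,s,_=cv2.connectedComponentsWithStats(m.astype(np.uint8)); m=l==1+s[1:,4].argmax()
    q=Q[m]; co=np.linalg.lstsq(np.c_[q[:,:2],np.ones(len(q))],q[:,2],rcond=None)[0]; print(n,"slope mm/100",(co*100)[:2].round(1),"z",q[:,2].mean().round(1))
    ct,_=cv2.findContours(m.astype(np.uint8),0,1); ct=max(ct,key=len)
    w=cast(c,ct.reshape(-1,2),150); print(cv2.minAreaRect(((w-O)@np.c_[EX,EY,[0,0,1]])[:,:2].astype(np.float32)))
    if n=="scene": cv2.imwrite("pics/s6c.png",cv2.resize(c["image"][100:225,205:385],None,fx=4.4,fy=4.4,interpolation=cv2.INTER_CUBIC))
E
```

```text
False
a 18.63 [  1.   5. 122.] F [-0.3 -0.6 -0.1] gap 85.3
True
b 19.32 [  0.8  18.4 121.8] F [-0.3 -2.8  2. ] gap 85.7
up 20.12 [  1.2 -25.7 200.4] F [-0.2  0.7 -0. ] gap 85.5
scene slope mm/100 [-0.7  0.1] z 151.1
((-0.8914375305175781, 107.1781005859375), (120.25457000732422, 156.4927978515625), 0.07601875066757202)
top slope mm/100 [ 0.3 -0.2] z 149.9
((-3.972309112548828, 103.6488037109375), (113.53143310546875, 153.398681640625), 0.006580251734703779)
```

View pics/s6c.png

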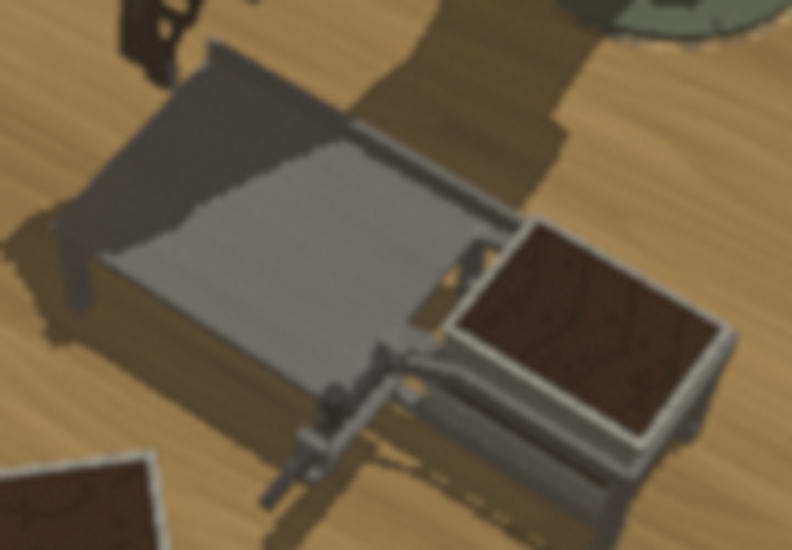

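The pan lies flat and home: top at z 150, y about 104, both slopes near 0. Now I shut the bolt.

```bash
python3 - <<'E'
from h import *
clamp(); movel(W(190,6,215),max_speed=250); print(movel(W(190,6,148),guard=8)); st("down")
print(movel(W(135,6,148),max_speed=60,guard=15)); st("a")
print(movel(W(100,6,148),max_speed=25,guard=12)); st("b")
print(movel(W(100,6,148),max_speed=25,guard=20)); s=st("c")
p=inv(np.array(s["eef_pos"])); movel(W(p[0]+20,6,148)); movel(W(p[0]+30,6,215),max_speed=250); movel(W(60,-250,240),max_speed=300); st("off")
for n in("scene","top"):
    c=camera(n); P=cloud(c); Q=(P-O)@np.c_[EX,EY,[0,0,1]]
    k=Q[(abs(Q[...,1]-6)<16)&(Q[...,0]>70)&(Q[...,0]<200)&(Q[...,2]>146)&(Q[...,2]<176)]; print(n,"knob",np.median(k,0).round(1))
    m=(abs(Q[...,2]-151)<11)&(Q[...,0]>-85)&(Q[...,0]<70)&(Q[...,1]>20)&(Q[...,1]<200)
    q=Q[m]; co=np.linalg.lstsq(np.c_[q[:,:2],np.ones(len(q))],q[:,2],rcond=None)[0]; print("pan slope",(co*100)[:2].round(1),"mean",q.mean(0).round(1))
    if n=="scene": cv2.imwrite("pics/s7c.png",cv2.resize(c["image"][100:225,205:385],None,fx=4.4,fy=4.4,interpolation=cv2.INTER_CUBIC))
    else: cv2.imwrite("pics/t7.png",c["image"])
E
```

```text
False
down 23.58 [190.3   5.6 148.8] F [ 0.  -0.6  0.6] gap 0.4
False
a 24.65 [135.1   6.1 147.9] F [ 0.4 -0.8  0.5] gap -0.3
True
b 25.45 [118.4   6.  148.2] F [ 5.9 -0.5 -1.6] gap -0.3
True
c 25.77 [118.5   6.  148.6] F [ 8.3 -0.4 -2.7] gap 0.1
off 27.54 [  60.3 -248.5  239.5] F [ 0.7  0.2 -0.8] gap 0.2
scene knob [101.6   8.1 165.2]
pan slope [-0.6 -0.1] mean [ -0.9 107.5 151.3]
top knob [ 98.3   5.1 167.7]
pan slope [ 0.  -0.1] mean [ -4.2 103.8 149.9]
```

View pics/s7c.png

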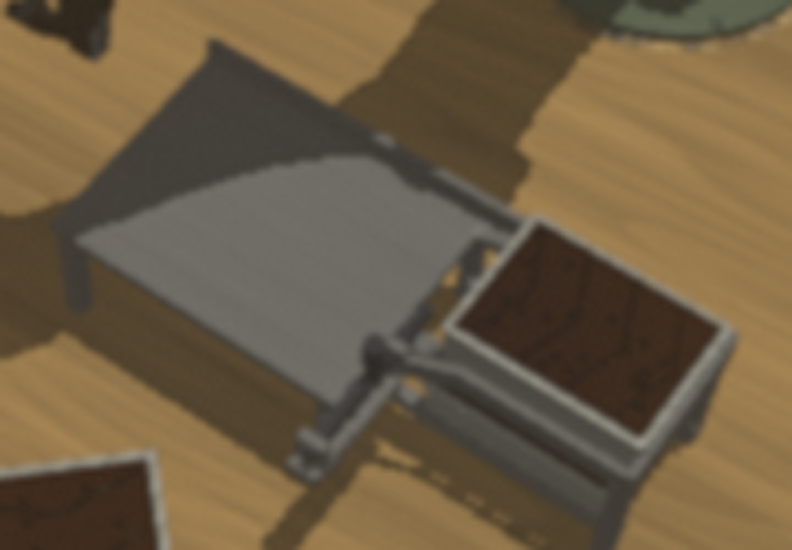

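View pics/t7.png

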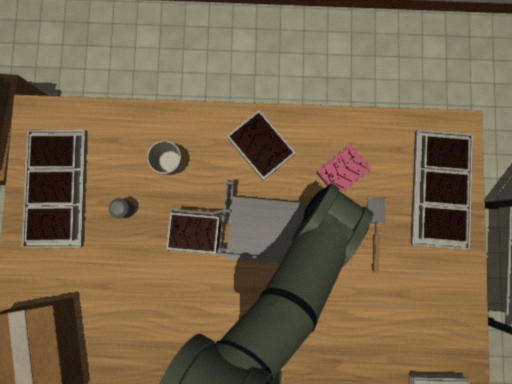

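The bolt is back where it started (knob (380,352) in the scene crop). The pan is home (top (194,231)), and the tub, shaker and spatula have not moved. I hand the job in.

```bash
python3 -c "
from workcell import *
print(finish_job())"
```

```text
the job is handed in; nothing more can be done
None
```

The job is done and handed in at about 27.5 s of robot time. I drew the bolt back to its stop, pressed the pan square against the fence and pushed it over the humps to the end stop with both open fingers. Then I pushed the bolt shut.

**Pan:** The last images show it flat (slope 0.1 mm per 100 mm or less from the top view), with its top at z 150 and y about 104. Its x is about -4 from the top view and -1 from the scene view.

**Bolt:** The knob is back at x about 98–102, where it started. The bolt stood firm on the second closing push (20 N guard).

**Bystanders:** The tub, shaker and spatula look unmoved.

**Disagreements:** The two cameras differed by about 3–4 mm throughout. The top view's x of -4 is just outside the -3 to +6 play, but within that error. My first rack x estimate was about 3 mm off and I corrected it after the pan met the fence. No check failed.

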